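Set a drilling depth stop to 20 mm with a fork gauge

TASK

Set the knurled stop collar of the drilling stand to 20 mm above the base with the 20 mm fork gauge from the white tray (the one of middle thickness): push the gauge fully home round the threaded rod, flat on the base, and spin the collar down until it lightly nips the gauge and stays nipped when you let go - finger-tight, never forced. Then slide the gauge out without shifting the collar and lay it flat back in the tray; leave the other gauges and everything else where they are.

Things in the scene. Friction and masses are not known exactly. Their poses are not given: they have to be found in the camera images.
- rod_foot (a point): Foot of the drilling stand's upright threaded rod: on its axis, on the top face of the black steel base plate, 12 mm above the table; fixed. x points from the front, where the gauge goes in, to the back of the stand; z up. Rod 12 mm thick, top 58 mm above this point. The plate reaches 110 mm from the rod to -x and 67 to -y, its top bare there; more to +x, +y.
- jaw (a point): Centre of the resin jaw model fixed on the base plate, on the plate's top face, beside the rod. With its two clamp screws it spans 185 mm along the stand's x and 60 mm along y, and is up to 32 mm high.
- column_foot (a point): Foot of the stand's steel column, on the plate's top face: 36 mm wide, 20 mm above 14 mm, 243 mm high. It carries the handpiece arm, swung away to the back, more than 90 mm above the plate.
- collar_face (a point): Centre of the flat underside of the knurled steel stop collar on the rod (turns with it). Collar 36 mm in diameter, 18 mm high (the lowest 2 mm a thin rubber facing 34 mm wide). Right-hand quick thread: clockwise from above lowers it 10 mm per turn (1.59 mm per rad). It stays where it is left. At the start its underside is 22.5 to 25 mm above the base.
- collar_top (a point): Centre of the collar's top face. The rod's end stands 15 to 20 mm above it: a gripper from above straddles it, fingertips above the gauge's top. A light grip slips round the collar (friction about 0.6). Free turning takes about 0.03 N m. Once the collar meets the gauge the torque climbs steeply, within 0.15 rad: about 0.1 N m at a nip of 10 N, 0.2 at 20 N. Under 2 N is loose, over 20 N is forced.
- gauge_mid: The 20 mm fork gauge: a flat steel block 20 mm thick with a slot for the rod and an upright grip tab; loose, about 160 g. Origin on the underside, where the rod's axis is when the fork is pushed home; x points out of the slot's open end, z up. Rounded tine ends reach x = +16 mm, the block runs back to x = -70.5, 34 wide in y; slot 14 wide, closed end at x = -6.5.
- gauge_low: The 14 mm fork gauge: same shape, 14 mm thick. Origin on the underside, where the rod's axis is when the fork is pushed home; x points out of the slot's open end, z up. Rounded tine ends reach x = +16 mm, the block runs back to x = -70.5, 34 wide in y; slot 14 wide, closed end at x = -6.5.
- gauge_high: The 26 mm fork gauge: same shape, 26 mm thick. Origin on the underside, where the rod's axis is when the fork is pushed home; x points out of the slot's open end, z up. Rounded tine ends reach x = +16 mm, the block runs back to x = -70.5, 34 wide in y; slot 14 wide, closed end at x = -6.5.
- tab (a point): Centre of the grip tab of the 20 mm gauge, 39 mm above its underside, at x = -52 mm, y = 0 of the gauge. The tab is 24 mm long (x), 9 mm thick (y), and runs from the block's top (20 mm) to 58 mm above the underside. The tabs of the other gauges sit likewise, with the same top.
- tray: Flat white plastic tray fixed to the table, 150 (x) by 240 (y) mm outside, walls 4 mm thick and 22 mm high, floor 4 mm thick. Origin at the centre of its underside. The three gauges lie in it side by side along y, about 72 mm apart, in any order, slots towards +x.
- tweezers: Steel tweezers lying between stand and tray, 136 x 10 x 11 mm, along x; origin at the centre of the underside. Leave them alone.
- clear_case: Clear plastic case, 85 x 60 x 24 mm; origin at the centre of its underside. Leave it alone.
- bottle: Upright clear water bottle with a red cap, 64 mm thick, 200 mm high; origin at the centre of its underside. Leave it alone.
- kidney_dish: White kidney dish, 230 x 120 x 40 mm; origin at its underside. Leave it alone.
- loupes: Magnifying glasses with two white barrels, 180 x 140 x 35 mm, on the table. Leave them alone.
- retractor: White plastic cheek retractor, a U of 100 x 75 mm, on the table. Leave it alone.
Mind the look-alikes: they are no part of the job. What is shaped like the gauge_mid but orange is not meant.

How it is judged:
By the outcome, as a careful person would: the job done as asked, in the order asked, and still so for the second after the job is handed in, with the robot touching nothing.
It also fails if it takes over 72 s, if anything falls off the work surface, if the arm or the gripper's body presses on something with over 40 N, if the wrist force passes 120 N, or if a joint passes its speed limit or range.

ROBOT

A 6-joint arm with a two-finger parallel gripper is mounted at the origin on the work surface. World frame = base frame: x ahead of the robot, y to its left, z up, the work surface at z = 0. Lengths are in m, angles in rad, forces in N, time in s.
With the tool pointing down it reaches from about 0.2 to 0.875 m from the base axis. Payload 3.4 kg.
Tool frame: the origin (TCP) lies between the finger pads; the fingertips stand 25 mm ahead of it and the grasp point (between the pads) lies 6 mm ahead of it (r.nose_length is the z of the fingertips in the tool frame, in m); z points along the fingers, x is the direction in which the jaws open and shut, and the axes are right-handed (so a half turn about z gives the same grasp; the last joint's range is limited). The gripper opens to 94 mm and grips with 3 to 60 N. Pads are 16 mm wide; open, the fingers measure 119 mm over their backs; the gripper's body (75 mm by 177 mm) begins 78 mm behind the grasp point.
Start: joints at [-1.439, 0.276, 1.505, -0, 1.361, -0.121], TCP at [0.144, -0.557, 0.23] pointing down, gripper open.
Joint ranges: [-2.89, 2.89], [-0.75, 2.08], [0.22, 2.7], [-1.18, 4.32], [0.11, 2.71], [-2.7, 2.7]. Speed limits (rad/s): [2.57, 2.57, 3.14, 3.14, 3.14, 3.14].

INTERFACE

Orientations are given as a unit quaternion [w, x, y, z].
In Python, from plant import r, gripper_to, inverse_kinematics, vision, models, telemetry gives the robot as it stands. Calls block until the motion is done:
- r.move_to(position, orientation): joint-space move of the TCP to a pose.
- r.move_l(position, rot=None, vel=0.15, guard=None): straight line of the TCP; rot=None keeps the orientation; vel is the mean speed in m/s. With guard (N) it stops when the force on the tool has changed by that much, and returns True; else False.
- r.movej(angles): joint-space move.
- gripper_to(opening, f_grip=None): finger opening in m; f_grip is the grip in N (None keeps the last); returns when the fingers have stopped.
- r.hold(seconds).
- inverse_kinematics(position, orientation): joint angles nearest the present ones, or None.
- vision.snapshot(name): name is "side" or "top"; returns the picture (384x512x3 uint8, red, green, blue); there is no depth.
- vision.get_calibration(name): a dict with "fx", "fy", "cx", "cy" (pixels), "position" and "orientation" of the camera in the world. Camera axes: x right, y down, z forward; pixel columns grow to the right and rows downward; lengths in m; the calibration is good to about 2 mm. A picture is of the moment at which its call begins. get_calibration takes no time and is no camera call.
A pose or a line that the arm cannot do raises r.PlanningError and nothing moves.
- r.sign_off(): hands the job in, once; it reports no verdict.
Trained networks look in the newest picture that a camera, given by its name, has taken for a name from the list of things; names that differ only in an ending like _2 or _b are one class to them, and where a whole thing is asked for, a point or a joint stands for the part that bears it (a point fixed in the world has none). Each returns a list of dicts, best first, with "score" (0 to 1); they miss things now and then, are a little off and sometimes report something else, mostly with a low value. They report only what shows in the picture. A call takes as long as a camera call. They do not tell look-alikes from the thing itself.
- models.boxes_of(thing, camera): "at" ([x, y, z] in m, in world coordinates, good to about 4 mm: the middle of the surface that is visible of it).
- models.regions_of(thing, camera): "pixels" (384x512 bool, what is visible of it).
- models.mark_of(thing, camera): "at" ([x, y, z] in m, in world coordinates, good to about 4 mm: a listed point, or the origin of a listed thing).
Readings, each from a call of its own:
- telemetry.current_t(): time.
- telemetry.current_joints(): joint angles.
- telemetry.current_dq(): joint speeds.
- telemetry.current_joint_efforts(): joint torques, N m.
- telemetry.current_ee_pos(): TCP position.
- telemetry.current_tool_rot(): TCP orientation.
- telemetry.current_wrist_force(): force on the tool from outside, world axes, zero at the start.
- telemetry.current_torque(): the same for the moment, N m.
- telemetry.current_opening(): finger opening in m.
Only numpy, scipy, OpenCV 4.12 (cv2) and the standard library are available. Lean on these libraries where they do the work, as an engineer would, in place of code of your own. Each camera call takes 0.05 s, during which the arm holds its last target.

## Working session

There is one attempt and no reset: what is moved stays moved. The work goes in short steps, each a Python script; the robot and the scene stay as the last script left them, time stands still between calls to the robot, and variables do not carry over. Pictures are saved under pics/ and viewed, and the job is handed in when it is done.

```bash
ls; mkdir -p pics
python3 - <<'E'
from plant import r, vision, models, telemetry
import cv2, numpy as np
for c in ("side","top"):
    im=vision.snapshot(c); cv2.imwrite(f"pics/{c}0.png",im[:,:,::-1]); k=vision.get_calibration(c); print(c,k)
    for n in ["rod_foot","jaw","column_foot","collar_face","collar_top","gauge_mid","gauge_low","gauge_high","tab","tray","tweezers"]:
        print(n,[(np.round(d["at"],4).tolist(),round(d["score"],2)) for d in models.mark_of(n,c)[:3]])
print(telemetry.current_t())
E
```

```text
pics
side {'fx': 442.04062523216766, 'fy': 442.04062523216766, 'cx': 255.77006471106785, 'cy': 187.39850798772522, 'position': array([ 0.40641615, -1.23660502,  0.89552093]), 'orientation': array([-0.477127  ,  0.8768007 , -0.05360071,  0.02640702])}
rod_foot [([0.5376, -0.1815, 0.0112], 0.81)]
jaw [([0.6098, -0.1037, 0.0149], 0.97)]
column_foot [([0.6663, -0.254, 0.0128], 0.94)]
collar_face [([0.4754, 0.1705, 0.0413], 0.54), ([0.5316, -0.1801, 0.0376], 0.48)]
collar_top [([0.5322, -0.1817, 0.0522], 0.53)]
gauge_mid [([0.5261, 0.1773, 0.0001], 0.77), ([0.6562, 0.3634, 0.0016], 0.53), ([0.6669, -0.2534, 0.0107], 0.23)]
gauge_low [([0.5059, 0.2521, 0.0027], 0.69)]
gauge_high [([0.6674, -0.2552, 0.0127], 0.66), ([0.502, 0.3211, 0.0073], 0.45)]
tab [([0.709, 0.3812, 0.0395], 0.73), ([0.4756, 0.1675, 0.0419], 0.63)]
tray [([0.4839, 0.2475, -0.0007], 0.67), ([0.5308, -0.185, 0.0535], 0.49)]
tweezers [([0.5314, 0.0312, 0.0008], 0.65), ([0.3087, -0.4099, -0.0019], 0.34)]
top {'fx': 389.02741763650454, 'fy': 389.02741763650454, 'cx': 255.9536551570142, 'cy': 199.95985964132623, 'position': ar
[... 175 characters left out ...]
1836, 0.0349], 0.5), ([0.4756, 0.1642, 0.0427], 0.18)]
jaw [([0.61, -0.1035, 0.0144], 0.93)]
column_foot [([0.665, -0.2579, 0.0105], 0.88)]
collar_face [([0.5311, -0.1838, 0.0375], 0.47), ([0.5353, -0.1833, 0.0111], 0.46)]
collar_top [([0.5304, -0.1822, 0.0542], 0.48)]
gauge_mid [([0.5279, 0.1824, 0.0033], 0.7), ([0.6547, 0.3666, 0.0015], 0.69), ([0.4389, -0.4818, -0.0015], 0.52)]
gauge_low [([0.5025, 0.2517, 0.0033], 0.7)]
gauge_high [([0.5048, 0.3172, 0.0028], 0.82), ([0.6669, -0.2558, 0.0105], 0.43)]
tab [([0.4771, 0.1662, 0.0407], 0.65), ([0.7107, 0.3798, 0.0435], 0.61), ([0.5025, 0.2503, 0.0003], 0.54)]
tray [([0.482, 0.2477, -0.0046], 0.8)]
tweezers [([0.528, 0.0263, -0.003], 0.4)]
1.2
```

View pics/side0.png

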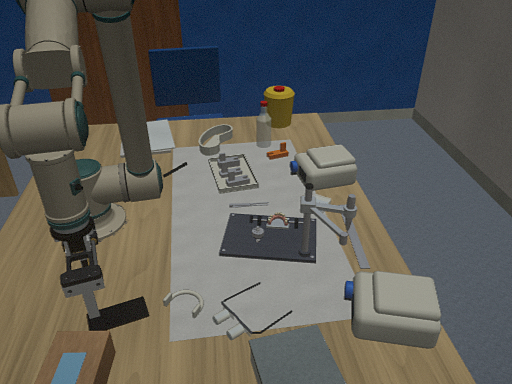

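View pics/top0.png

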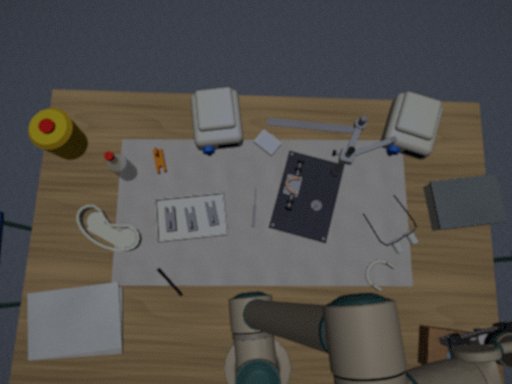

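```bash
python3 - <<'E'
import cv2
a=cv2.imread("pics/side0.png"); b=cv2.imread("pics/top0.png")
cv2.imwrite("pics/crop_s.png",cv2.resize(a[70:230,220:420],None,fx=4,fy=3.75,interpolation=cv2.INTER_CUBIC))
E
python3 - <<'E'
# project key points onto top picture & crop
import sys; sys.path.insert(0,".")
from plant import vision
import numpy as np, cv2
from scipy.spatial.transform import Rotation as R
for c in ("side","top"):
    k=vision.get_calibration(c); M=R.from_quat(np.roll(k["orientation"],-1)).as_matrix()
    for n,p in dict(mid=(.527,.18,0),low=(.505,.25,0),high=(.504,.319,0),orange=(.655,.365,0),rod=(.534,-.183,.012),third=(.4389,-.48,0)).items():
        q=M.T@(np.array(p)-k["position"]); print(c,n,(q[:2]/q[2]*k["fx"]+[k["cx"],k["cy"]]).round())
E
```

```text
side mid [244. 182.]
side low [237. 173.]
side high [235. 164.]
side orange [270. 157.]
side rod [258. 241.]
side third [235. 322.]
top mid [211. 206.]
top low [191. 211.]
top high [171. 211.]
top orange [162. 169.]
top rod [315. 207.]
top third [400. 237.]
```

Run:
```python
import cv2,numpy as np
a=cv2.imread("pics/side0.png"); b=cv2.imread("pics/top0.png")
x=cv2.resize(a[145:205,195:300],None,fx=7,fy=7,interpolation=cv2.INTER_CUBIC)
cv2.imwrite("pics/crop_s2.png",x)
x=cv2.resize(b[140:250,145:245],None,fx=5.4,fy=5.4,interpolation=cv2.INTER_CUBIC)
cv2.imwrite("pics/crop_t2.png",x)
```

```text
(no output)
```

View pics/crop_s2.png

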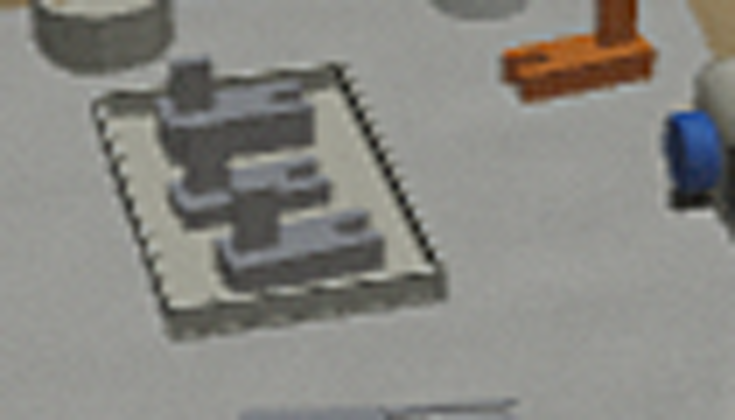

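View pics/crop_t2.png

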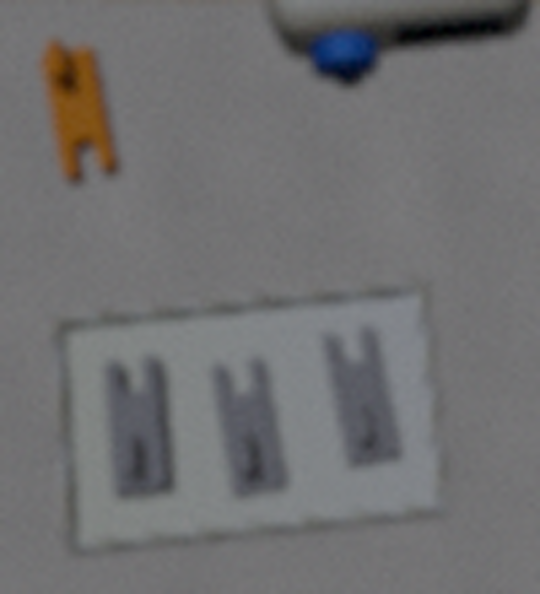

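View pics/crop_s.png

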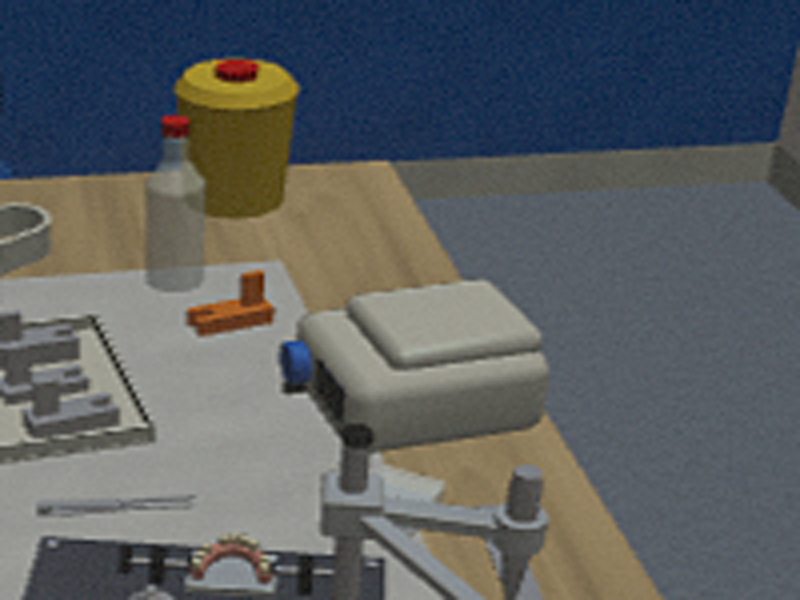

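The side crop shows four forked blocks. The grey gauges are at (244,182), (237,173) and (235,164), and an orange look-alike is at (270,157). By visible block height the near gauge (244,182) is mid, (237,173) is thinnest and (235,164) is thickest. So the 20 mm gauge is the one nearest the stand, at y≈0.18. Next I'll measure its yaw and the stand's yaw.

```bash
cat > h.py <<'E'
import numpy as np, cv2
from scipy.spatial.transform import Rotation as R
from plant import r, gripper_to, inverse_kinematics, vision, models, telemetry
def cam(c):
    k=vision.get_calibration(c); return k,R.from_quat(np.roll(k["orientation"],-1)).as_matrix()
def proj(c,P):
    k,M=cam(c); q=(np.atleast_2d(P)-k["position"])@M; return q[:,:2]/q[:,2:]*k["fx"]+[k["cx"],k["cy"]]
def unproj(c,uv,z):
    k,M=cam(c); uv=np.atleast_2d(uv).astype(float)
    d=np.c_[(uv-[k["cx"],k["cy"]])/k["fx"],np.ones(len(uv))]@M.T
    return k["position"]+d*((z-k["position"][2])/d[:,2])[:,None]
def quat(jaw_yaw):
    # tool down, tool x (jaw) at world yaw jaw_yaw
    c,s=np.cos(jaw_yaw),np.sin(jaw_yaw)
    M=np.array([[c,s,0],[s,-c,0],[0,0,-1.]])
    q=R.from_matrix(M).as_quat(); return np.roll(q,1)
E
python3 - <<'E'
from h import *
from scipy.optimize import minimize
im=cv2.imread("pics/top0.png"); g=cv2.cvtColor(im,cv2.COLOR_BGR2GRAY)
m=((g<75)).astype(np.uint8); m[:140]=0;m[255:]=0;m[:,:262]=0;m[:,352:]=0
m=cv2.morphologyEx(m,cv2.MORPH_CLOSE,np.ones((9,9)))
m=cv2.morphologyEx(m,cv2.MORPH_OPEN,np.ones((9,9)))
n,l,s,_=cv2.connectedComponentsWithStats(m); i=1+np.argmax(s[1:,4]); print(s[i])
ct=max(cv2.findContours((l==i).astype(np.uint8),0,2)[0],key=len)[:,0]
w=unproj("top",ct,.012)[:,:2]
rc=cv2.minAreaRect((w*1000).astype(np.float32)); print(rc, cv2.boxPoints(rc).round(1).tolist())
vis=im.copy(); vis[l==i]=(0,255,0); cv2.imwrite("pics/plate.png",cv2.resize(vis[130:260,250:370],None,fx=4,fy=4))
# gauge masks & silhouette fit
for c in ("top","side"): vision.snapshot(c)
def pts(t):
    a=np.linspace(-np.pi/2,np.pi/2,5)
    o=[(-70.5,-17),(-70.5,17),(16,17),(16,7),(-6.5,7),(-6.5,-7),(16,-7),(16,-17)]
    return np.array(o)/1000
def render(c,x,y,th,t,S=4):
    # sub-pixel silhouette, tray floor 4mm
    cs,sn=np.cos(th),np.sin(th); Rm=np.array([[cs,-sn],[sn,cs]])
    o=pts(t)@Rm.T+[x,y]; img=np.zeros((384*S,512*S),np.uint8)
    def fill(P): cv2.fillPoly(img,[np.round((proj(c,P)+.5)*S).astype(np.int32)],1)
    for z in (.004,.004+t): fill(np.c_[o,np.full(8,z)])
    for k in range(8):
        j=(k+1)%8; fill(np.array([[*o[k],.004],[*o[j],.004],[*o[j],.004+t],[*o[k],.004+t]]))
    b=np.array([(-64,-4.5),(-64,4.5),(-40,4.5),(-40,-4.5)])/1000@Rm.T+[x,y]
    P=proj(c,np.r_[np.c_[b,np.full(4,.004+t)],np.c_[b,np.full(4,.062)]])
    cv2.fillConvexPoly(img,cv2.convexHull(np.round((P+.5)*S).astype(np.int32)),1)
    return cv2.resize(img.astype(np.float32),(512,384),interpolation=cv2.INTER_AREA)
for n,t,p0 in (("gauge_mid",.02,(.527,.18)),("gauge_low",.014,(.505,.251)),("gauge_high",.026,(.504,.319))):
    ms={}
    for c in ("top","side"):
        u=proj(c,[[*p0,.01]])[0]
        best=[d for d in models.regions_of(n,c)]
        cand=[d["pixels"] for d in best if np.linalg.norm(np.argwhere(d["pixels"]).mean(0)[::-1]-u)<14]
        print(n,c,[(round(d["score"],2),np.argwhere(d["pixels"]).mean(0)[::-1].round().tolist(),int(d["pixels"].sum())) for d in best[:3]])
        if cand: ms[c]=cand[0].astype(np.float32)
    for use in (("top",),("side",),("top","side")):
        if not all(c in ms for c in use): continue
        f=lambda v: sum(((render(c,v[0],v[1],v[2],t)-ms[c])**2).sum() for c in use)
        bb=None
        for th0 in (-.1,.15):
            s=minimize(f,[*p0,th0],method="Nelder-Mead",options=dict(initial_simplex=[[*p0,th0],[p0[0]+.008,p0[1],th0],[p0[0],p0[1]+.008,th0],[*p0,th0+.15]],maxiter=150))
            if bb is None or s.fun<bb.fun: bb=s
        print(n,use,bb.x.round(4),bb.fun)
print(telemetry.current_t())
E
```

```text
[ 271  153   80   88 4455]
((592.9111328125, -169.90591430664062), (221.55369567871094, 333.5023498535156), 76.44667053222656) [[404.79998779296875, -238.5], [729.0999755859375, -316.70001220703125], [781.0, -101.30000305175781], [456.79998779296875, -23.100000381469727]]
gauge_mid top [(0.63, [158.0, 159.0], 243), (0.49, [211.0, 213.0], 247)]
gauge_mid side [(0.83, [236.0, 179.0], 266), (0.7, [278.0, 152.0], 202)]
gauge_mid ('top',) [0.5288 0.1852 0.2501] 11.96484375Traceback (most recent call last):
  File "<stdin>", line 43, in <module>
    res = _minimize_neldermead(fun, x0, args, callback, bounds=bounds,
                               **options)
    fxc = func(xc)
    fx = function(np.copy(x), *(wrapper_args + args))
  File "<stdin>", line 40, in <lambda>
  File "<stdin>", line 40, in <genexpr>
  File "<stdin>", line 25, in render
  File "<stdin>", line 22, in fill
  File "h.py", line 7, in proj
    k,M=cam(c); q=(np.atleast_2d(P)-k["position"])@M; return q[:,:2]/q[:,2:]*k["fx"]+[k["cx"],k["cy"]]
        ~~~^^^
  File "h.py", line 5, in cam
    k=vision.get_calibration(c); return k,R.from_quat(np.roll(k["orientation"],-1)).as_matrix()
ValueError: time passes only in moves, steps and waits
```

View pics/plate.png

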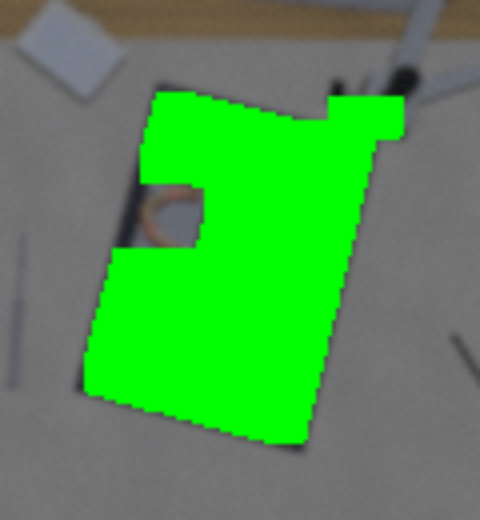

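```bash
python3 - <<'E'
s=open('h.py').read().replace("""def cam(c):
    k=vision.get_calibration(c); return k,""","""_C={}
def cam(c):
    if c not in _C: _C[c]=vision.get_calibration(c)
    k=_C[c]; return k,""")
open('h.py','w').write(s)
E
python3 - <<'E'
from h import *
from scipy.optimize import minimize
im=cv2.imread("pics/top0.png"); g=cv2.GaussianBlur(cv2.cvtColor(im,cv2.COLOR_BGR2GRAY).astype(np.float32),(0,0),.8)
from scipy.ndimage import map_coordinates
# subpixel edge scan. pixel crop coords ->full: x/4+250,y/4+130
def edge(a,b,nout):
    a=np.array(a)/4+[250,130]; b=np.array(b)/4+[250,130]; out=[]
    d=(b-a)/np.linalg.norm(b-a); n=np.array([-d[1],d[0]]); n*=np.sign(n@nout)
    s=np.arange(-4,5,.1)
    for t in np.linspace(.08,.92,40):
        p=a+(b-a)*t+s[:,None]*n; v=map_coordinates(g,[p[:,1],p[:,0]],order=1)
        gr=np.gradient(v); out.append(p[np.argmax(gr)])
    w=unproj("top",np.array(out),.012)[:,:2]
    vx,vy,x0,y0=cv2.fitLine((w).astype(np.float32),cv2.DIST_HUBER,0,.001,.001).ravel()
    res=(w-[x0,y0])@[-vy,vx]; print("dir",np.arctan2(vy,vx),np.arctan(vy/vx),"pt",x0,y0,"rms",res.std())
    return np.array([x0,y0]),np.array([vx,vy])
R1=edge((312,430),(375,150),np.array([1,0]))   # -y edge
F=edge((85,395),(300,448),np.array([0,1]))     # front edge
L=edge((83,385),(110,262),np.array([-1,0]))
B=edge((165,86),(290,118),np.array([0,-1]))
th=np.arctan(R1[1][1]/R1[1][0]); ex=np.array([np.cos(th),np.sin(th)]); ey=np.array([-ex[1],ex[0]])
print("yaw",th,"rod est", ex*(F[0]@ex+.110)+ey*(R1[0]@ey+.067))
c=(("top",),("side",),("top","side"))
def render(c,x,y,th,t,S=4):
    o0=np.array([(-70.5,-17),(-70.5,17),(16,17),(16,7),(-6.5,7),(-6.5,-7),(16,-7),(16,-17)])/1000
    cs,sn=np.cos(th),np.sin(th); Rm=np.array([[cs,-sn],[sn,cs]])
    o=o0@Rm.T+[x,y]; img=np.zeros((384*S,512*S),np.uint8)
    def fill(P): cv2.fillPoly(img,[np.round((proj(c,P)+.5)*S).astype(np.int32)],1)
    for z in (.004,.004+t): fill(np.c_[o,np.full(8,z)])
    for k in range(8):
        j=(k+1)%8; fill(np.array([[*o[k],.004],[*o[j],.004],[*o[j],.004+t],[*o[k],.004+t]]))
    b=np.array([(-64,-4.5),(-64,4.5),(-40,4.5),(-40,-4.5)])/1000@Rm.T+[x,y]
    P=proj(c,np.r_[np.c_[b,np.full(4,.004+t)],np.c_[b,np.full(4,.062)]])
    cv2.fillConvexPoly(img,cv2.convexHull(np.round((P+.5)*S).astype(np.int32)),1)
    return cv2.resize(img.astype(np.float32),(512,384),interpolation=cv2.INTER_AREA)
for c in ("top","side"): vision.snapshot(c)
t=.02;p0=(.528,.184);ms={}
for c in ("top","side"):
    u=proj(c,[[*p0,.01]])[0]
    ms[c]=[d["pixels"] for d in models.regions_of("gauge_mid",c) if np.linalg.norm(np.argwhere(d["pixels"]).mean(0)[::-1]-u)<14][0].astype(np.float32)
for use in (("top",),("side",),("top","side")):
  for tt in (.014,.02,.026):
    f=lambda v: sum(((render(c,v[0],v[1],v[2],tt)-ms[c])**2).sum() for c in use)
    th0=.15
    s=minimize(f,[*p0,th0],method="Nelder-Mead",options=dict(initial_simplex=[[*p0,th0],[p0[0]+.008,p0[1],th0],[p0[0],p0[1]+.008,th0],[*p0,th0+.15]],maxiter=150))
    print(use,tt,s.x.round(4),s.fun)
print(telemetry.current_t())
E
```

```text
dir -0.23797368 -0.23797368 pt 0.5581095 -0.2552203 rms 0.0005523509520398818
dir 1.3322722 1.3322722 pt 0.43156537 -0.12743849 rms 0.0007219209162329366
dir -0.24850151 -0.24850151 pt 0.50664777 -0.03487961 rms 0.0008072904775068096
dir 1.3261054 1.3261052 pt 0.7220557 -0.15508036 rms 0.0008053569045244363
yaw -0.23797368 rod est [ 0.53201807 -0.17994832]
('top',) 0.014 [0.5282 0.1845 0.2392] 26.5625
('top',) 0.02 [0.5274 0.1836 0.2459] 30.42578125
('top',) 0.026 [0.5265 0.1841 0.2646] 34.828125
('side',) 0.014 [0.5265 0.1865 0.4459] 30.56640625
('side',) 0.02 [0.5266 0.1806 0.3158] 35.34375
('side',) 0.026 [0.5251 0.1788 0.4263] 57.3046875
('top', 'side') 0.014 [0.5279 0.1855 0.2757] 67.57421875
('top', 'side') 0.02 [0.5274 0.1842 0.2624] 80.31640625
('top', 'side') 0.026 [0.5274 0.1834 0.2688] 106.234375
1.6
```

Run:
```python
from h import *
for nm,p in (("collar",(.532,-.181,.063)),("collarhi",(.532,-.181,.15)),("tab",(.4776,.17,.055)),("ins",(.48,-.168,.063))):
    for y in np.arange(-3.0,3.2,.5):
        q=inverse_kinematics(p,quat(y)); print(nm,round(y,2),None if q is None else np.round(q,2))
```

```text
collar -3.0 [-0.45  0.4   1.77 -0.    0.97  2.55]
collar -2.5 [-0.45  0.4   1.77 -0.    0.97  2.05]
collar -2.0 [-0.45  0.4   1.77 -0.    0.97  1.55]
collar -1.5 [-0.45  0.4   1.77 -0.    0.97  1.05]
collar -1.0 [-0.45  0.4   1.77 -0.    0.97  0.55]
collar -0.5 [-0.45  0.4   1.77 -0.    0.97  0.05]
collar 0.0 [-0.45  0.4   1.77 -0.    0.97 -0.45]
collar 0.5 [-0.45  0.4   1.77 -0.    0.97 -0.95]
collar 1.0 [-0.45  0.4   1.77 -0.    0.97 -1.45]
collar 1.5 [-0.45  0.4   1.77 -0.    0.97 -1.95]
collar 2.0 [-0.45  0.4   1.77 -0.    0.97 -2.45]
collar 2.5 None
collar 3.0 None
collarhi -3.0 [-0.45  0.31  1.66 -0.    1.17  2.55]
collarhi -2.5 [-0.45  0.31  1.66 -0.    1.17  2.05]
collarhi -2.0 [-0.45  0.31  1.66 -0.    1.17  1.55]
collarhi -1.5 [-0.45  0.31  1.66 -0.    1.17  1.05]
collarhi -1.0 [-0.45  0.31  1.66 -0.    1.17  0.55]
collarhi -0.5 [-0.45  0.31  1.66 -0.    1.17  0.05]
collarhi 0.0 [-0.45  0.31  1.66 -0.    1.17 -0.45]
collarhi 0.5 [-0.45  0.31  1.66 -0.    1.17 -0.95]
collarhi 1.0 [-0.45  0.31  1.66 -0.    1.17 -1.45]
collarhi 1.5 [-0.45  0.31  1.66 -0.    1.17 -1.95]
collarh
[... 455 characters left out ...]
0.9  -0.8 ]
tab 1.5 [ 0.2   0.34  1.9  -0.    0.9  -1.3 ]
tab 2.0 [ 0.2   0.34  1.9  -0.    0.9  -1.8 ]
tab 2.5 [ 0.2   0.34  1.9  -0.    0.9  -2.3 ]
tab 3.0 None
ins -3.0 [-0.47  0.33  1.89 -0.    0.92  2.53]
ins -2.5 [-0.47  0.33  1.89 -0.    0.92  2.03]
ins -2.0 [-0.47  0.33  1.89 -0.    0.92  1.53]
ins -1.5 [-0.47  0.33  1.89 -0.    0.92  1.03]
ins -1.0 [-0.47  0.33  1.89 -0.    0.92  0.53]
ins -0.5 [-0.47  0.33  1.89 -0.    0.92  0.03]
ins 0.0 [-0.47  0.33  1.89 -0.    0.92 -0.47]
ins 0.5 [-0.47  0.33  1.89 -0.    0.92 -0.97]
ins 1.0 [-0.47  0.33  1.89 -0.    0.92 -1.47]
ins 1.5 [-0.47  0.33  1.89 -0.    0.92 -1.97]
ins 2.0 [-0.47  0.33  1.89 -0.    0.92 -2.47]
ins 2.5 None
ins 3.0 None
```

Run:
```python
from h import *
T=telemetry.current_t
J=-.24+np.pi/2
r.move_to([.532,-.181,.16],quat(J)); print("t",T())
gripper_to(.066)
hit=r.move_l([.532,-.181,.068],vel=.12,guard=6); print(hit,T(),telemetry.current_ee_pos())
print("F0",np.round(telemetry.current_wrist_force(),2),np.round(telemetry.current_torque(),3))
if not hit:
    gripper_to(.030,3)
    print("closed",telemetry.current_opening(),np.round(telemetry.current_wrist_force(),2),np.round(telemetry.current_torque(),3),telemetry.current_ee_pos(),T())
```

```text
t 3.5667
False 5.1083 [ 0.5325569  -0.18123256  0.06855445]
F0 [0.38 0.43 0.39] [ 0.043 -0.196  0.042]
closed 0.035241241413541485 [-2.08 -4.51  0.67] [-0.832  0.196 -0.078] [ 0.53193156 -0.18216745  0.06833335] 5.7083
```

Run:
```python
from h import *
T=telemetry.current_t
J=-.24+np.pi/2
gripper_to(.05)
r.move_l([.5318,-.1826,.068],vel=.05)
r.hold(.1); f0=telemetry.current_wrist_force(); p0=telemetry.current_ee_pos()
gripper_to(.030,3)
print("F",np.round(f0,2),p0.round(5) if hasattr(p0,'round') else p0,"closed",telemetry.current_opening(),np.round(telemetry.current_wrist_force(),2),telemetry.current_ee_pos(),T())
gripper_to(.06)
r.move_l([.5318,-.1826,.068],rot=quat(-.24),vel=.12)
r.hold(.1);f0=telemetry.current_wrist_force(); p0=telemetry.current_ee_pos()
gripper_to(.030,3)
print("F",np.round(f0,2),p0,"closed",telemetry.current_opening(),np.round(telemetry.current_wrist_force(),2),telemetry.current_ee_pos(),T())
```

```text
F [ 0.16 -0.78 -0.12] [ 0.5318  -0.18262  0.068  ] closed 0.034994904939779956 [-0.56  0.56  1.23] [ 0.53184042 -0.18239468  0.06802722] 6.9
F [0.46 0.39 0.72] [ 0.53180679 -0.18262408  0.06801263] closed 0.035454717808102346 [ 0.91  0.32 -0.31] [ 0.53239936 -0.18276898  0.06813504] 9.8167
```

Run:
```python
from h import *
T=telemetry.current_t
gripper_to(.06)
r.move_l([.5323,-.1824,.15],vel=.25)
J=.255+np.pi/2
r.move_to([.4772,.170,.13],quat(J)); print(T())
gripper_to(.04)
vision.snapshot("side"); im=vision.snapshot("side"); cv2.imwrite("pics/pre.png",cv2.resize(im[120:260,180:330,::-1],None,fx=4,fy=4))
hit=r.move_l([.4772,.170,.055],vel=.12,guard=6); print(hit,T(),telemetry.current_ee_pos())
```

```text
12.225
False 13.625 [0.47766563 0.17012985 0.05538259]
```

View pics/pre.png

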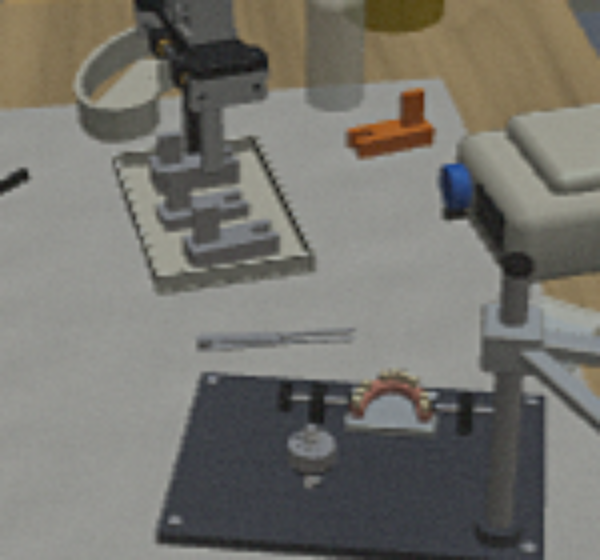

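The near gauge is at crop (235,230) and the gripper is lowered over its tab. I'll close on it and check.

```bash
python3 - <<'E'
from h import *
T=telemetry.current_t
gripper_to(.0,25)
print(telemetry.current_opening(),np.round(telemetry.current_wrist_force(),2),telemetry.current_ee_pos(),T())
p=np.array(telemetry.current_ee_pos()); np.save("grasp.npy",p)
for c in ("side","top"):
    im=vision.snapshot(c); cv2.imwrite(f"pics/grip_{c}.png",cv2.resize((im[130:220,180:300] if c=="side" else im[140:260,140:260])[:,:,::-1],None,fx=4.8,fy=4.8,interpolation=cv2.INTER_CUBIC))
E
python3 - <<'E'
import cv2,numpy as np
a=cv2.imread("pics/grip_side.png");b=cv2.imread("pics/grip_top.png")
h=430; cv2.imwrite("pics/grip.png",np.hstack([cv2.resize(a,(400,300)),cv2.resize(b,(300,300))]))
E
```

```text
0.008538786889705717 [-1.23 -0.36  2.59] [0.47736358 0.16992965 0.05529665] 14.2083
```

View pics/grip.png

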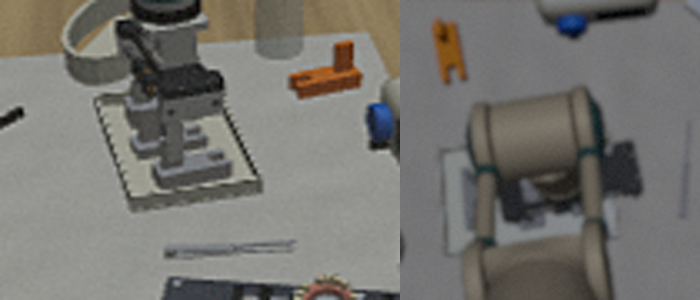

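```bash
cat >> h.py <<'E'
ex=np.array([np.cos(-.24),np.sin(-.24),0]); ey=np.array([-ex[1],ex[0],0]); C=np.array([.5323,-.1824,0])
JI=-.24+np.pi/2
E
python3 - <<'E'
from h import *
T=telemetry.current_t
g=np.load("grasp.npy")
r.move_l([*g[:2],.12],vel=.2)
print("lift",telemetry.current_opening(),np.round(telemetry.current_wrist_force(),2))
p=C-.097*ex
r.move_to([p[0],p[1],.12],quat(JI)); 
r.move_l([p[0],p[1],.068],vel=.15)
hit=r.move_l([p[0],p[1],.0618],vel=.015,guard=3)
print(hit,telemetry.current_ee_pos(),np.round(telemetry.current_wrist_force(),2),T())
for c in ("side","top"):
    im=vision.snapshot(c); cv2.imwrite(f"pics/ins0_{c}.png",cv2.resize((im[195:275,205:335] if c=="side" else im[140:260,250:370])[:,:,::-1],None,fx=5,fy=5,interpolation=cv2.INTER_CUBIC))
E
```

```text
lift 0.008757958326999759 [ 0.27  0.11 -1.68]
True [ 0.43868552 -0.15958279  0.06324845] [0.53 0.25 5.14] 16.9417
```

View pics/ins0_side.png

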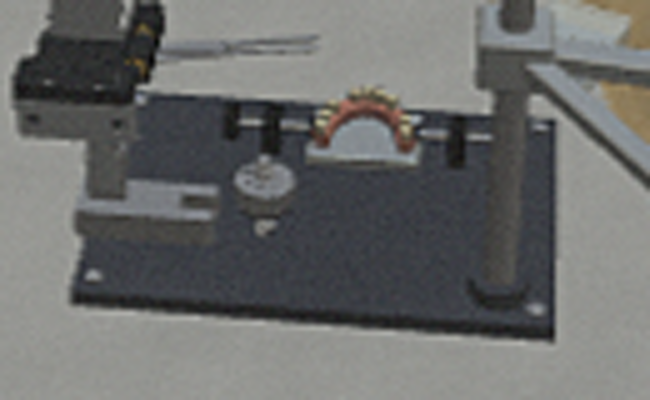

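The gauge lies on the plate with its slot facing the rod, tine tips at about crop (215,215) and the rod foot at (263,228). Next I'll slide it in.

Run:
```python
from h import *
T=telemetry.current_t
def st(n):
    p=np.array(telemetry.current_ee_pos()); d=p-C; print(n,"s",(d@ex).round(5),"y",(d@ey).round(5),"z",p[2].round(5),"F",np.round(telemetry.current_wrist_force(),2),"M",np.round(telemetry.current_torque(),3),T())
z=.0633
p=C-.062*ex; h=r.move_l([p[0],p[1],z],vel=.06,guard=6); st(h)
if not h:
    p=C-.045*ex; h=r.move_l([p[0],p[1],z],vel=.03,guard=6); st(h)
r.hold(.1); st("hold")
for c in ("side","top"):
    im=vision.snapshot(c); cv2.imwrite(f"pics/ins1_{c}.png",cv2.resize((im[195:275,205:335] if c=="side" else im[140:260,250:370])[:,:,::-1],None,fx=5,fy=5,interpolation=cv2.INTER_CUBIC))
```

```text
True s -0.09623 y -0.00012 z 0.06325 F [-0.08  0.38  3.7 ] M [ 0.076 -0.235  0.049] 17.25
hold s -0.09624 y -8e-05 z 0.06326 F [-1.06  0.92  4.89] M [ 0.025 -0.284 -0.06 ] 17.35
```

View pics/ins1_side.png

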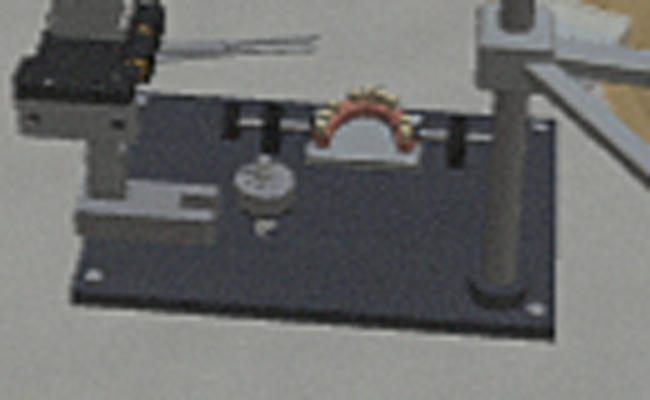

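Run:
```python
from h import *
T=telemetry.current_t
def st(n):
    p=np.array(telemetry.current_ee_pos()); d=p-C; print(n,"s",(d@ex).round(5),"y",(d@ey).round(5),"z",p[2].round(5),"F",np.round(telemetry.current_wrist_force(),2),"M",np.round(telemetry.current_torque(),3),T())
z=.0642
p=C-.0965*ex; r.move_l([p[0],p[1],z],vel=.05); st("up")
p=C-.060*ex; h=r.move_l([p[0],p[1],z],vel=.06,guard=8); st(h)
if not h:
    p=C-.045*ex; h=r.move_l([p[0],p[1],z],vel=.025,guard=8); st(h)
r.hold(.1); st("hold")
for c in ("side",):
    im=vision.snapshot(c); cv2.imwrite(f"pics/ins2_{c}.png",cv2.resize((im[195:275,205:335] if c=="side" else im[140:260,250:370])[:,:,::-1],None,fx=5,fy=5,interpolation=cv2.INTER_CUBIC))
```

```text
up s -0.09713 y 0.00017 z 0.06377 F [ 0.15  0.08 -0.77] M [ 0.071 -0.162 -0.029] 17.7
False s -0.06041 y 0.00015 z 0.06398 F [ 0.04 -0.58 -1.54] M [ 0.005 -0.172 -0.028] 18.4583
True s -0.04961 y 9e-05 z 0.06376 F [-0.47  0.66  3.03] M [-0.127 -0.208 -0.051] 19.0
hold s -0.04963 y 0.00012 z 0.06371 F [-0.95  0.44  4.56] M [-0.097 -0.367 -0.026] 19.1
```

View pics/ins2_side.png

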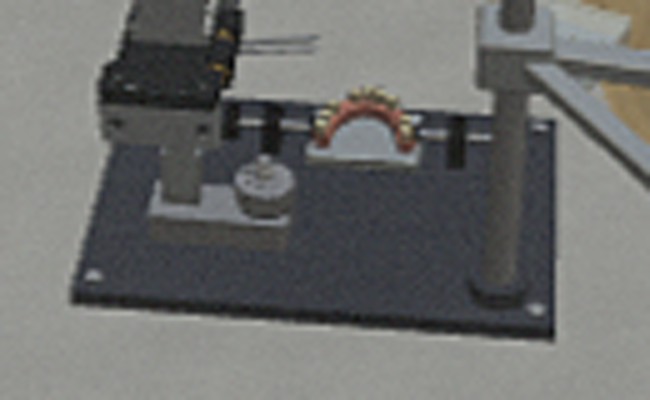

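Run:
```python
from h import *
T=telemetry.current_t
def st(n):
    p=np.array(telemetry.current_ee_pos()); d=p-C; print(n,"s",(d@ex).round(5),"y",(d@ey).round(5),"z",p[2].round(5),"F",np.round(telemetry.current_wrist_force(),2),"M",np.round(telemetry.current_torque(),3),T())
gripper_to(.016); st("open")
p=C-.0496*ex; r.move_l([p[0],p[1],.0645],vel=.05);
gripper_to(0,8); st("closed")
p=C-.040*ex; h=r.move_l([p[0],p[1],.0645],vel=.02,guard=5); st(h)
```

```text
open s -0.05137 y 0.00057 z 0.06259 F [ 0.43 -0.38 -0.1 ] M [ 0.046 -0.16   0.008] 19.5083
closed s -0.04964 y 1e-05 z 0.06448 F [-0.22 -0.17 -0.65] M [ 0.042 -0.131  0.031] 20.0417
True s -0.04944 y 7e-05 z 0.06443 F [0.12 0.59 3.98] M [-0.077 -0.118 -0.036] 20.2917
```

Run:
```python
from h import *
T=telemetry.current_t
def st(n):
    p=np.array(telemetry.current_ee_pos()); d=p-C; F=np.array(telemetry.current_wrist_force()); print(n,"s",(d@ex).round(5),"y",(d@ey).round(5),"z",p[2].round(5),"Fs,y,z",(F@ex).round(2),(F@ey).round(2),F[2].round(2),T())
gripper_to(0,20)
p=C-.0496*ex; r.move_l([p[0],p[1],.0645],vel=.02); st("a")
p=C-.0480*ex; r.move_l([p[0],p[1],.0645],vel=.02); st("b"); r.hold(.15); st("b")
gripper_to(.014); st("open"); r.hold(.1); st("open")
for c in ("side","top"):
    im=vision.snapshot(c); cv2.imwrite(f"pics/ins3_{c}.png",cv2.resize((im[195:275,205:335] if c=="side" else im[140:260,250:370])[:,:,::-1],None,fx=5,fy=5,interpolation=cv2.INTER_CUBIC))
```

```text
a s -0.04955 y 2e-05 z 0.06446 Fs,y,z 0.6 0.13 1.87 20.7583
b s -0.04931 y 8e-05 z 0.06444 Fs,y,z -3.02 0.29 5.07 21.0083
b s -0.04932 y 7e-05 z 0.06445 Fs,y,z -2.87 -0.54 5.06 21.1583
open s -0.04797 y 4e-05 z 0.06422 Fs,y,z 0.26 -0.15 0.46 21.4833
open s -0.04798 y 4e-05 z 0.0643 Fs,y,z 0.79 0.31 0.49 21.5833
```

View pics/ins3_side.png

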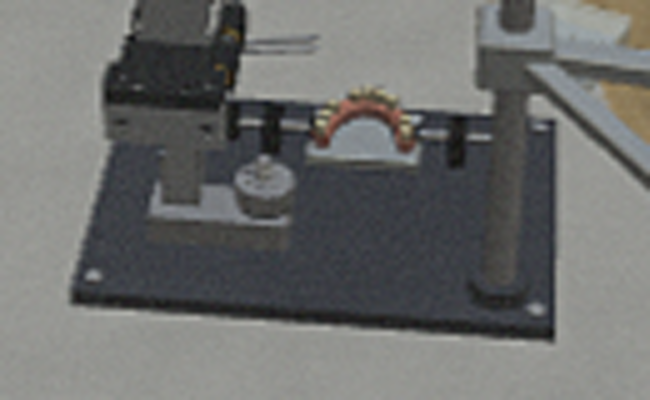

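Home and flat: a 1.6 mm overpush moved it only 0.2 mm with −3 N back. The tine tip (290,235) sits 16 mm past the rod. Next is the collar, with a light 5 N grip that slips at about 0.1 N m.

Run:
```python
from h import *
T=telemetry.current_t
def st(n):
    p=np.array(telemetry.current_ee_pos()); d=p-C
    F=np.mean([telemetry.current_wrist_force() for _ in range(5)],0); M=np.mean([telemetry.current_torque() for _ in range(5)],0)
    q=np.array(telemetry.current_tool_rot()); m=R.from_quat(np.roll(q,-1)).as_matrix(); print(n,"yaw",np.arctan2(m[1,0],m[0,0]).round(3),"s,y,z",(d@ex).round(5),(d@ey).round(5),p[2].round(5),"F",F.round(2),"M",M.round(3),"op",round(telemetry.current_opening(),5),round(T(),2))
p=np.array(telemetry.current_ee_pos())
r.move_l([p[0],p[1],.14],vel=.2)
r.move_to([C[0],C[1],.14],quat(2.1)); 
gripper_to(.05)
h=r.move_l([C[0],C[1],.067],vel=.12,guard=6); st(h)
assert not h
r.hold(.1); st("free")
gripper_to(.03,5); st("grip")
y=2.1
for k in range(2):
    y-=.7; r.move_l([C[0],C[1],.067-.00159*(2.1-y)],rot=quat(y),vel=.05); st(k)
```

```text
False yaw 2.1 s,y,z 0.00052 -0.00012 0.06741 F [-0.35  0.35  0.61] M [ 0.052 -0.119 -0.003] op 0.04981 24.44
free yaw 2.1 s,y,z 0.00083 -0.00016 0.06792 F [-0.26 -0.57 -0.43] M [ 0.041 -0.128  0.017] op 0.04999 24.54
grip yaw 2.1 s,y,z 0.0003 -2e-05 0.06756 F [-0.76  1.04  3.27] M [ 0.123 -0.052  0.012] op 0.03548 24.93
0 yaw 1.401 s,y,z 0.00031 -3e-05 0.06635 F [-0.89  1.17  5.09] M [ 0.055 -0.064 -0.033] op 0.03529 25.77
1 yaw 0.701 s,y,z 0.00031 -0.00011 0.06524 F [-0.66  0.04  6.04] M [ 0.016 -0.003 -0.049] op 0.03518 26.62
```

Run:
```python
from h import *
T=telemetry.current_t
im=vision.snapshot("side"); cv2.imwrite("pics/spin1.png",cv2.resize(im[195:275,205:335,::-1],None,fx=5,fy=5,interpolation=cv2.INTER_CUBIC))
print([(np.round(d["at"],4).tolist(),round(d["score"],2)) for n in ("collar_top","collar_face") for d in models.mark_of(n,"side")[:2]])
```

```text
[([0.5291, -0.1841, 0.0501], 0.41), ([0.5113, 0.2478, 0.0049], 0.32), ([0.5332, -0.1776, 0.0331], 0.59)]
```

View pics/spin1.png

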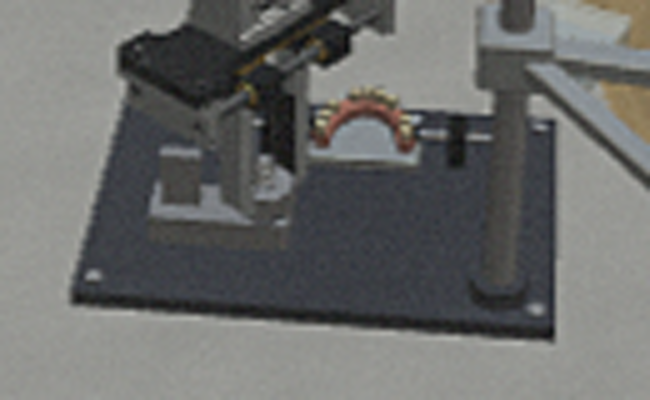

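```bash
cat >> h.py <<'E'
def st(n):
    T=telemetry.current_t
    p=np.array(telemetry.current_ee_pos()); d=p-C
    F=np.mean([telemetry.current_wrist_force() for _ in range(5)],0); M=np.mean([telemetry.current_torque() for _ in range(5)],0)
    q=np.array(telemetry.current_tool_rot()); m=R.from_quat(np.roll(q,-1)).as_matrix(); print(n,"yaw",np.arctan2(m[1,0],m[0,0]).round(3),"s,y,z",(d@ex).round(5),(d@ey).round(5),p[2].round(5),"F",F.round(2),"M",M.round(3),"op",round(telemetry.current_opening(),5),round(T(),2))
E
python3 - <<'E'
from h import *
gripper_to(.046)
P=[C[0],C[1],.0645]
r.move_l(P,vel=.05); r.hold(.2); st("free")
gripper_to(.03,5); st("grip"); r.hold(.1); st("grip")
y=.7
for k in range(3):
    y-=.35; P[2]-=.35*.00159; r.move_l(P,rot=quat(y),vel=.05); st(k)
r.hold(.1); st("end")
E
```

```text
free yaw 0.7 s,y,z 2e-05 -1e-05 0.06451 F [-0.55  1.32  0.01] M [-0.038 -0.118  0.011] op 0.04562 27.63
grip yaw 0.7 s,y,z 6e-05 6e-05 0.06452 F [0.58 0.59 0.44] M [-0.007 -0.182 -0.038] op 0.03478 27.97
grip yaw 0.7 s,y,z 6e-05 7e-05 0.06454 F [-0.02  0.36  0.26] M [ 0.044 -0.133  0.029] op 0.03466 28.07
0 yaw 0.352 s,y,z 0.0001 0.0001 0.06396 F [0.69 0.75 0.04] M [ 0.062 -0.224 -0.022] op 0.03503 28.57
1 yaw 0.002 s,y,z 0.00015 9e-05 0.06341 F [ 0.75  1.74 -1.01] M [ 0.185 -0.281 -0.027] op 0.03556 29.07
2 yaw -0.347 s,y,z 0.0002 0.00011 0.06285 F [ 0.89  1.19 -0.78] M [ 0.198 -0.375 -0.044] op 0.0354 29.57
end yaw -0.348 s,y,z 0.00023 8e-05 0.06286 F [ 1.45  1.31 -1.06] M [ 0.183 -0.384 -0.082] op 0.03523 29.67
```

Run:
```python
from h import *
y=-.35; z=.0645-1.05*.00159
for k in range(6):
    y-=.2; z-=.2*.00159; r.move_l([C[0],C[1],z],rot=quat(y),vel=.05)
    M=[]
    for _ in range(6): r.hold(.02); M.append(telemetry.current_torque()[2])
    st(k); print("   Mz",np.mean(M).round(3),np.std(M).round(3))
    if np.mean(M)<-.1: break
```

```text
0 yaw -0.548 s,y,z 0.00025 9e-05 0.06258 F [ 2.1   1.72 -0.55] M [ 0.207 -0.56   0.011] op 0.0354 30.12
   Mz -0.031 0.035
1 yaw -0.747 s,y,z -2e-05 -0.00046 0.06241 F [ 0.12 -1.47  1.82] M [-0.155 -0.083 -0.119] op 0.03536 30.57
   Mz -0.089 0.04
2 yaw -0.948 s,y,z 8e-05 -0.00021 0.06204 F [-0.24 -0.89  2.87] M [-0.172 -0.103 -0.084] op 0.03495 31.02
   Mz -0.076 0.025
3 yaw -1.148 s,y,z 0.00018 -7e-05 0.06165 F [ 0.47 -0.46  2.45] M [-0.176 -0.146 -0.068] op 0.03535 31.47
   Mz -0.075 0.027
4 yaw -1.348 s,y,z 0.00014 -8e-05 0.06127 F [ 1.54 -0.3   1.2 ] M [-0.169 -0.195 -0.004] op 0.03525 31.92
   Mz -0.077 0.034
5 yaw -1.548 s,y,z 1e-05 -7e-05 0.06091 F [ 0.78 -1.41  1.35] M [-0.274 -0.175 -0.135] op 0.03516 32.37
   Mz -0.092 0.042
```

Run:
```python
from h import *
gripper_to(.044)
z=.0625; y=-1.55
r.move_l([C[0],C[1],z],rot=quat(y),vel=.05); r.hold(.15)
M=[]
for _ in range(8): r.hold(.02); M.append(telemetry.current_torque()[2])
b=np.mean(M); st("free"); print("bias",b.round(3))
im=vision.snapshot("side"); cv2.imwrite("pics/spin2.png",cv2.resize(im[195:275,205:335,::-1],None,fx=5,fy=5,interpolation=cv2.INTER_CUBIC))
gripper_to(.03,6); st("grip")
for k in range(4):
    y-=.1; r.move_l([C[0],C[1],z],rot=quat(y),vel=.05)
    M=[]
    for _ in range(8): r.hold(.02); M.append(telemetry.current_torque()[2])
    st(k); print("   dMz",(np.mean(M)-b).round(3),np.std(M).round(3))
    if np.mean(M)-b<-.125: break
```

```text
free yaw -1.55 s,y,z -3e-05 -1e-05 0.0625 F [ 0.91 -0.98 -0.2 ] M [-0.016  0.011 -0.001] op 0.04394 33.28
bias 0.01
grip yaw -1.55 s,y,z 1e-05 -0.00011 0.06251 F [-0.14  0.64 -0.4 ] M [ 0.007 -0.012 -0.036] op 0.03524 33.64
0 yaw -1.649 s,y,z 7e-05 -9e-05 0.06251 F [ 0.13  0.23 -0.87] M [-0.039 -0.026 -0.086] op 0.03481 34.02
   dMz -0.121 0.032
1 yaw -1.748 s,y,z 8e-05 -4e-05 0.06254 F [-0.32 -1.76  0.25] M [-0.121 -0.035 -0.119] op 0.03486 34.41
   dMz -0.138 0.028
```

View pics/spin2.png

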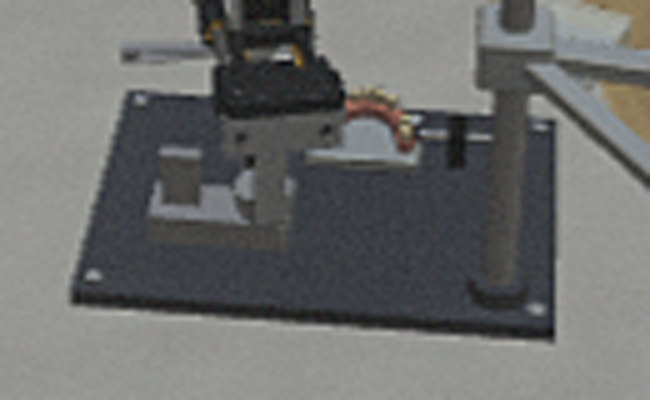

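The clean torque check reads 0.12–0.14 N m, so the nip is roughly 12–13 N: inside the 2–20 window and slip-limited. The picture shows the gauge still straight and home, with its tab at (180,175). Next I'll release, regrip the tab and withdraw.

Run:
```python
from h import *
gripper_to(.046)
r.move_l([C[0],C[1],.12],vel=.2)
J=JI-np.pi
p=C-.0493*ex
im=vision.snapshot("side"); cv2.imwrite("pics/n1.png",cv2.resize(im[195:275,205:335,::-1],None,fx=5,fy=5,interpolation=cv2.INTER_CUBIC))
print([(n,np.round(d["at"],4).tolist(),round(d["score"],2)) for n in ("collar_top","collar_face","gauge_mid") for d in models.mark_of(n,"side")[:2]])
r.move_to([p[0],p[1],.12],quat(J)); gripper_to(.03)
r.move_l([p[0],p[1],.0633],vel=.12); r.hold(.15); st("at tab")
gripper_to(0,12); st("gripped"); gripper_to(0,30); st("gripped")
```

```text
[('collar_top', [0.5302, -0.181, 0.0451], 0.41), ('collar_face', [0.4417, -0.4836, 0.0027], 0.66), ('collar_face', [0.5342, -0.1785, 0.0334], 0.42), ('gauge_mid', [0.6571, 0.363, 0.0013], 0.59), ('gauge_mid', [0.5313, -0.1883, 0.0121], 0.56)]
at tab yaw -1.811 s,y,z -0.0485 -0.00018 0.0642 F [-0.47  0.6   0.46] M [-0.002 -0.017 -0.015] op 0.0298 37.02
gripped yaw -1.811 s,y,z -0.04917 1e-05 0.06359 F [-0.61  0.54  2.87] M [0.131 0.068 0.067] op 0.0092 37.48
gripped yaw -1.811 s,y,z -0.04917 0.0 0.06357 F [-1.05  0.47  3.85] M [0.127 0.062 0.063] op 0.00887 37.69
```

View pics/n1.png

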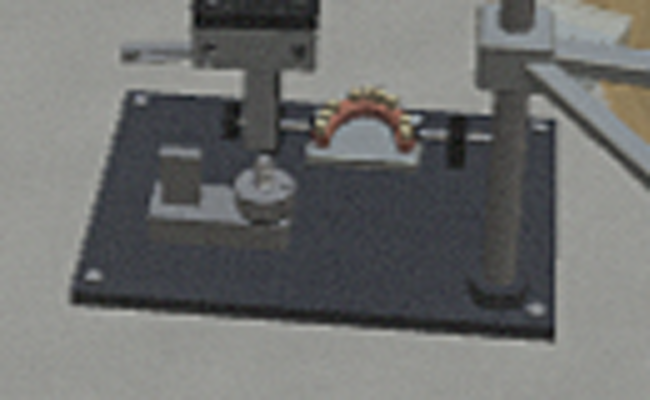

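Run:
```python
from h import *
p=C-.057*ex; r.move_l([p[0],p[1],.0637],vel=.02); st("8mm")
p=C-.075*ex; r.move_l([p[0],p[1],.0638],vel=.04); st("26mm")
p=C-.099*ex; r.move_l([p[0],p[1],.0638],vel=.06); st("out")
im=vision.snapshot("side"); cv2.imwrite("pics/out.png",cv2.resize(im[195:275,205:335,::-1],None,fx=5,fy=5,interpolation=cv2.INTER_CUBIC))
```

```text
8mm yaw -1.812 s,y,z -0.05169 -0.00028 0.06364 F [ 9.67 -1.21 -7.73] M [-0.043 -1.605  0.155] op 0.00882 38.23
26mm yaw -1.812 s,y,z -0.07182 -0.00055 0.06384 F [ 6.18 -0.94 -3.98] M [-2.27e-01 -1.05e+00  1.00e-03] op 0.00886 38.83
out yaw -1.811 s,y,z -0.10002 1e-05 0.06412 F [-1.38  0.35  6.95] M [-0.003 -0.008 -0.013] op 0.00917 39.38
```

View pics/out.png

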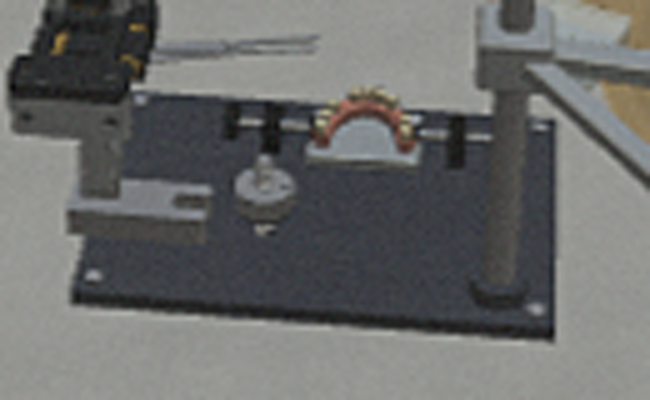

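The gauge is out, with 6–10 N of drag that confirms the nip, and the collar is unmoved at (265,195). Next I'll return the gauge to its tray spot.

```bash
python3 - <<'E'
from h import *
g=np.load("grasp.npy")
p=C-.099*ex; r.move_l([p[0],p[1],.12],vel=.2); st("up")
r.move_to([g[0],g[1],.12],quat(.255-np.pi/2)); 
r.move_l([g[0],g[1],.060],vel=.15); r.hold(.1); st("above")
h=r.move_l([g[0],g[1],.0540],vel=.02,guard=3); st(h)
gripper_to(.02); st("open"); 
p=telemetry.current_ee_pos(); r.move_l([p[0],p[1],.14],vel=.2)
gripper_to(.05)
r.move_to([.35,.0,.30],quat(.255-np.pi/2)); st("end")
for c in ("side","top"):
    im=vision.snapshot(c); cv2.imwrite(f"pics/fin_{c}.png",im[:,:,::-1])
print([(n,np.round(d["at"],4).tolist(),round(d["score"],2)) for n in ("collar_top","collar_face","gauge_mid","gauge_low","gauge_high","tweezers") for d in models.mark_of(n,"side")[:2]])
E
python3 - <<'E'
import cv2,numpy as np
a=cv2.imread("pics/fin_side.png");b=cv2.imread("pics/fin_top.png")
cv2.imwrite("pics/fin.png",np.vstack([cv2.resize(a[140:270,190:340],None,fx=3,fy=3,interpolation=2),cv2.resize(b[140:260,130:355],(450,210),interpolation=2)]))
E
```

```text
up yaw -1.811 s,y,z -0.09988 0.00018 0.11939 F [-0.4   0.13 -1.93] M [0.003 0.066 0.058] op 0.0083 39.86
above yaw -1.317 s,y,z -0.13591 0.32924 0.06104 F [ 1.05 -0.01 -1.29] M [ 0.012 -0.021  0.021] op 0.00896 41.77
True yaw -1.316 s,y,z -0.13656 0.32937 0.05551 F [ 0.13 -0.22  4.48] M [ 0.017 -0.053 -0.027] op 0.00902 42.08
open yaw -1.316 s,y,z -0.13759 0.3288 0.05446 F [0.23 0.33 0.58] M [-0.057 -0.009 -0.017] op 0.01996 42.5
end yaw -1.316 s,y,z -0.22026 0.13423 0.29941 F [-0.4   0.42  0.64] M [ 0.042 -0.002 -0.03 ] op 0.05009 44.76
[('collar_top', [0.6653, -0.2537, 0.0131], 0.63), ('collar_top', [0.533, -0.181, 0.0456], 0.53), ('collar_face', [0.5323, -0.1786, 0.0311], 0.62), ('gauge_mid', [0.5304, 0.1803, 0.0034], 0.6), ('gauge_low', [0.5066, 0.2487, 0.0033], 0.62), ('gauge_low', [0.5274, 0.0314, 0.0013], 0.53), ('gauge_high', [0.5, 0.3229, 0.0063], 0.78), ('tweezers', [0.5279, 0.0343, -0.0002], 0.65), ('tweezers', [0.6643, -0.2555, 0.0132], 0.16)]
```

View pics/fin.png

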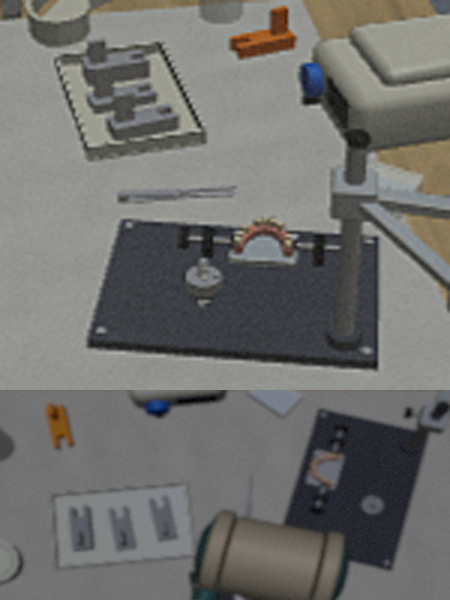

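The gauge lies flat in the tray at (145,120), the other gauges and the tweezers are in place, and the collar is at (203,280). I'm handing the job in.

Run:
```python
from plant import r, telemetry
r.sign_off(); print(telemetry.current_t())
```

```text
the job is handed in; nothing more can be done
the job is handed in; nothing more can be done
```

The collar is set to the 20 mm gauge, the gauge is back flat in the tray, and the job was handed in at about 45 s of the 72 s allowed. The hand-in reports no verdict.

**What I did:**
- **Gauge:** I took the one nearest the stand, the middle thickness by its visible block height. I pushed it round the rod until it was stopped, then checked it was home. A further 1.6 mm push moved it only 0.2 mm, with 3 N pushing back.
- **Collar:** I turned it down with a 5 N grip until it slipped, then repeated with 6 N.
- **Return:** I drew the gauge straight out and laid it back at its original spot.

**Last checks:**
- **Nip:** the turning torque at the end was about 0.12–0.14 N m, which suggests a nip of roughly 12–13 N. The gauge dragged with 6–10 N coming out, so it was still nipped after I let go.
- **Final pictures:** the gauge is flat in the tray, and the other gauges and the tweezers are in place. The collar looks unmoved. The network puts its underside at z = 0.031 m, against the 0.032 m expected, within its error.

**Weak or disagreeing readings:**
- **Gauge thickness:** a silhouette fit of the chosen gauge slightly preferred 14 mm over 20 mm. I went by the block heights seen from the side, and contact on the plate matched that choice.
- **Collar top:** the network's last estimate was 0.046 m, about 4 mm below the 0.050 m expected; I took this as network error.
- **Insertion:** the first slide-in stopped on friction against the base, so I raised the gauge slightly and repeated it.

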